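Fill the slanted jam-jar display

ROBOT

A 6-joint arm with a two-finger parallel gripper is mounted at the origin on the work surface. World frame = base frame: x ahead of the robot, y to its left, z up, the work surface at z = 0. Lengths are in m, angles in rad, forces in N, time in s.
With the tool pointing down it reaches from about 0.35 to 0.775 m from the base axis. Payload 5.5 kg.
Tool frame: the origin (TCP) lies between the finger pads; the fingertips stand env.nose_length ahead of it and the grasp point (between the pads) lies 8 mm behind it (env.nose_length is the distance from the TCP to the fingertips, in m); z points along the fingers, y is the direction in which the jaws open and shut (so a half turn about z gives the same grasp; the last joint's range is limited). The gripper opens to 85 mm and grips with 20 to 120 N. Pads are 22 mm wide; open, the fingers measure 114 mm over their backs; the gripper's body (76 mm by 85 mm) begins 54 mm behind the grasp point. The pads swing forward as they close: fully open they stand 13 mm farther back than shut.
Start: joints at [-1.426, 0.313, 0.046, 1.304, 0, 1.431], TCP at [0.162, -0.552, 0.242] pointing down, gripper open.
Joint ranges: [-2.76, 2.76], [-0.86, 1.69], [-1.03, 1.26], [-2.2, 2.34], [-1.47, 1.5], [-3.14, 3.14]. Speed limits (rad/s): [2.57, 2.57, 3.14, 3.14, 3.14, 3.14].

INTERFACE

Orientations are given as a unit quaternion [w, x, y, z].
In Python, from workcell import env gives the robot as it stands. The module is installed in compiled form; this text tells all that it offers.
- The arm moves only by the shell command python3 -m creep 'ROWS' [FORCE]. ROWS is a JSON object of lists of equal length, an entry for each row: "hand": the finger opening in mm, from 0 to 85.4; "delta_pos": the shift along the tool's x, y, z scaled (see below), a list of three; "turn": the turn about the tool's z scaled (see below). In form: {"hand": [hand, ...], "delta_pos": [[dx, dy, dz], ...], "turn": [turn, ...]}. A call has exactly 5 rows; each row shifts and turns the commanded pose from where the row before left it, along the tool's axes as they then stand; what a row does not reach is not made up. The controller multiplies each number of a shift by 0.8 m and each number of a turn by 5 degrees. A row lasts 1/12 s, in which the tool goes at most 41.7 mm and 7.16 degrees, less where a joint would pass 70% of its speed; a pose out of reach is approached as far as the arm can. A call with a number of a shift or a turn outside -1 to 1 is refused whole. A call with a gripper value outside its range is refused whole. The fingers move at their own pace and stop on an object; FORCE is the grip in N (left out, the last holds). Time passes only in rows, so rows that do not move let the fingers close, or fill a call up. It gives the time, the measured TCP pose, the force and the opening at its end, in the units of the state.
- env.get_state(): the state, without advancing time (a new reading comes with each control period).
- env.read_camera(name): name is "scene" or "top"; returns a dict with "pixels" (480x640x3 uint8, red, green, blue), "depth" (480x640 float32, m along the optical axis (not along the pixel's ray), 0 where there is no reading), "fx", "fy", "cx", "cy" (pixels), "D" ([k1, k2, p1, p2, k3] as OpenCV has them; the pictures are not rectified), "origin" and "orientation" of the camera in the world. Camera axes: x right, y down, z forward; pixel columns grow to the right and rows downward; lengths in m; the calibration is good to about 2 mm. A picture is of the moment at which its call begins.
- env.hand_in(): hands the job in, once; it reports no verdict.
Trained networks look in the newest picture that a camera, given by its name, has taken for a name from the list of things; names that differ only in an ending like _2 or _b are one class to them, and where a whole thing is asked for, a point or a joint stands for the part that bears it (a point fixed in the world has none). Each returns a list of dicts, best first, with "score" (0 to 1); they miss things now and then, are a little off and sometimes report something else, mostly with a low value. They report only what shows in the picture. A call takes as long as a camera call. They do not tell look-alikes from the thing itself.
- env.find_in(camera, target): "location" ([row, column] in pixels, amid what is visible of it).
- env.pinpoint(camera, target): "location" ([row, column] in pixels: a listed point, or the origin of a listed thing).
The state is a dict: "clock": time; "joint_pos": joint angles; "qvel": joint speeds; "tau": joint torques, N m; "tcp_pos": TCP position; "orientation": TCP orientation; "wrist_force": force on the tool from outside, world axes, zero at the start; "ft_torque": the same for the moment, N m; "finger_gap": finger opening in m.
Only numpy, scipy, OpenCV 4.12 (cv2) and the standard library are available. Lean on these libraries where they do the work, as an engineer would, in place of code of your own. Each camera call takes 0.05 s, during which the arm holds its last target.

TASK

Two jam jars on the café counter belong in the slanted display: put the red-lidded jar in the red pocket and the yellow-lidded jar in the yellow pocket, lid up. Tilt each jar to match its pocket and let it slide fully home; do not let it fall from a height. Leave the milk jug, tamper and syrup bottle standing where they are.

Things in the scene. Friction and masses are not known exactly. Their poses are not given: they have to be found in the camera images.
- jar_red: loose closed jam jar, a plain smooth cylinder 50 mm in diameter and 100 mm high with red or amber contents, a paper label and a red lid (the top 22 mm, same diameter); about 0.25 kg. Origin: centre of its underside, z up its axis. Starts upright on the counter
- jar_yellow: loose closed jam jar, a plain smooth cylinder 50 mm in diameter and 100 mm high with red or amber contents, a paper label and a yellow lid (the top 22 mm, same diameter); about 0.25 kg. Origin: centre of its underside, z up its axis. Starts upright on the counter
- stand: wooden board 170 x 330 x 15 mm lying on the counter, fixed, carrying three pockets in a row (105 mm apart, their order varies). Origin: centre of its underside; z up, x away from the robot, y along the row
- pocket_red: red painted square pocket on a wooden foot, fixed to the stand, open on top, leaning 30 degrees away from the robot: its axis points up along (0.5, 0, 0.866) in this frame. Inside 62 x 62 mm, 50 mm deep, walls 6 mm; mouth centre at (8, 0, 79) mm, highest point at z = 97 mm. Origin: centre of the foot's underside, 15 mm above the counter; z up, x away from the robot, y along the row
- pocket_yellow: yellow painted square pocket on a wooden foot, fixed to the stand, open on top, leaning 30 degrees away from the robot: its axis points up along (0.5, 0, 0.866) in this frame. Inside 62 x 62 mm, 50 mm deep, walls 6 mm; mouth centre at (8, 0, 79) mm, highest point at z = 97 mm. Origin: centre of the foot's underside, 15 mm above the counter; z up, x away from the robot, y along the row
- pocket_blue: blue pocket, like the red one in size, lean and axes; it already holds a blue-lidded jar of the same size, which is fixed in it and needs nothing done
- seat_red (a point): centre of the inner floor of the red pocket, at (-17, 0, 35) mm in the frame of pocket_red; axes as that body. A jar let go in the mouth, in line with the pocket, slides down by itself and stands here, leaning 30 degrees
- seat_yellow (a point): centre of the inner floor of the yellow pocket, at (-17, 0, 35) mm in the frame of pocket_yellow; axes as that body. A jar let go in the mouth, in line with the pocket, slides down by itself and stands here, leaning 30 degrees
- milk_jug: bystander: steel milk jug, 76 mm in diameter, 95 mm high, with a handle; origin at the centre of its underside
- tamper: bystander: steel coffee tamper standing on its 58 mm base, 90 mm high; origin at the centre of its underside
- syrup_bottle: bystander: amber syrup bottle, 66 mm in diameter, 200 mm high; origin at the centre of its underside
Mind the look-alikes: they are no part of the job. Of the things that look like the jar_yellow, take the one that is farthest to the robot's left at the start. There is more than one size of the jar_red; the job needs the smaller.

How it is judged:
At the end, for the whole second after the job is handed in: Each of the red and the yellow jar stands in the pocket of its own colour, the centre of its underside within 16 mm of the centre of the pocket's inner floor, lid up and leaning 21 to 40 degrees from vertical as the pocket does, at rest (distance between jar_red and seat_red below 0.016 m and angle between jar_red's own z axis and vertical between 0.36 and 0.7 rad and linear speed of each of jar_red, jar_yellow below 0.02 m/s and angular speed of each of jar_red, jar_yellow below 0.2 rad/s and distance between jar_yellow and seat_yellow below 0.016 m and angle between jar_yellow's own z axis and vertical between 0.36 and 0.7 rad); the robot touches nothing.
It fails at once if the milk jug is knocked over or pushed more than 30 mm (distance of milk_jug from where it was at the start of the episode above 0.03 m or angle between milk_jug's own z axis and vertical above 0.4 rad).
It fails at once if the tamper is knocked over or pushed more than 30 mm (distance of tamper from where it was at the start of the episode above 0.03 m or angle between tamper's own z axis and vertical above 0.4 rad).
It fails at once if the syrup bottle is knocked over or pushed more than 30 mm (distance of syrup_bottle from where it was at the start of the episode above 0.03 m or angle between syrup_bottle's own z axis and vertical above 0.4 rad).
It fails at once if the red jar falls freely (out of the fingers, faster than 0.8 m/s, a fall of more than about 35 mm) (linear speed of jar_red above 0.8 m/s and contact force between jar_red and the fingers below 0.05 N).
It fails at once if the yellow jar falls freely (out of the fingers, faster than 0.8 m/s, a fall of more than about 35 mm) (linear speed of jar_yellow above 0.8 m/s and contact force between jar_yellow and the fingers below 0.05 N).
It also fails if it takes over 64 s, if anything falls off the work surface, if the arm or the gripper's body presses on something with over 40 N, if the wrist force passes 120 N, or if a joint passes its speed limit or range.

## Working session

There is one attempt and no reset: what is moved stays moved. The work goes in short steps, Python scripts to look and compute and a shell command to move; the robot and the scene stay as the last step left them, time stands still between calls to the robot, and variables do not carry over. Pictures are saved under pics/ and viewed, and the job is handed in when it is done.

```bash
mkdir -p pics; cat > h.py <<'E'
import numpy as np, cv2
from scipy.spatial.transform import Rotation as R
from workcell import env
def cam(n): return env.read_camera(n)
def save(c,f,crop=None,s=1):
    p=c["pixels"][:,:,::-1]
    if crop: r0,r1,c0,c1=crop; p=p[r0:r1,c0:c1]
    cv2.imwrite(f,cv2.resize(np.ascontiguousarray(p),None,fx=s,fy=s,interpolation=cv2.INTER_CUBIC))
def Rc(c):
    q=np.array(c["orientation"]); return R.from_quat(q[[1,2,3,0]]).as_matrix()
def ray(c,r,col):
    K=np.array([[c["fx"],0,c["cx"]],[0,c["fy"],c["cy"]],[0,0,1]])
    u=cv2.undistortPoints(np.array([[[col,r]]],float),K,np.array(c["D"],float))[0,0]
    return Rc(c)@np.array([u[0],u[1],1]), np.array(c["origin"])
def at_z(c,r,col,z):
    d,o=ray(c,r,col); return o+d*(z-o[2])/d[2]
def at_d(c,r,col):
    d,o=ray(c,r,col); return o+d*c["depth"][int(round(r)),int(round(col))]
def cloud(c):
    H,W=c["depth"].shape
    K=np.array([[c["fx"],0,c["cx"]],[0,c["fy"],c["cy"]],[0,0,1]])
    g=np.stack(np.meshgrid(np.arange(W),np.arange(H)),-1).reshape(-1,1,2).astype(float)
    u=cv2.undistortPoints(g,K,np.array(c["D"],float))[:,0]
    z=c["depth"].reshape(-1,1)
    P=np.hstack([u*z,z])@Rc(c).T+np.array(c["origin"])
    P[z[:,0]==0]=np.nan
    return P.reshape(H,W,3)
E
python3 - <<'E'
from h import *
s=env.get_state()
print({k:np.round(v,3).tolist() for k,v in s.items()}, env.nose_length)
for n in("scene","top"):
    c=cam(n); save(c,f"pics/{n}0.png")
    print(n,np.round(c["origin"],3),np.round(Rc(c),2).tolist(),c["fx"])
    for t in ["jar_red","jar_yellow","pocket_red","pocket_yellow","pocket_blue","stand","milk_jug","tamper","syrup_bottle"]:
        print(t,[(np.round(d["location"]).tolist(),round(d["score"],2)) for d in env.find_in(n,t)][:5])
E
```

```text
{'clock': 0.0, 'joint_pos': [-1.426, 0.314, 0.045, 1.304, -0.0, 1.431], 'qvel': [0.0, 0.0, 0.001, 0.0, -0.002, -0.001], 'tau': [-0.0, -48.063, 29.853, 0.019, -0.0, 0.0], 'tcp_pos': [0.161, -0.551, 0.241], 'orientation': [-0.001, 0.99, 0.142, -0.0], 'wrist_force': [-0.599, -0.638, 0.817], 'ft_torque': [-0.021, 0.04, 0.015], 'finger_gap': 0.085} 0.011
scene [1.104 0.429 1.266] [[-0.65, 0.65, -0.39], [0.76, 0.55, -0.34], [-0.0, -0.52, -0.86]] 582.2705659296055
jar_red [([156.0, 276.0], 0.9), ([121.0, 264.0], 0.86), ([190.0, 183.0], 0.57)]
jar_yellow [([159.0, 313.0], 0.97), ([189.0, 324.0], 0.87), ([191.0, 277.0], 0.65)]
pocket_red [([277.0, 431.0], 0.62)]
pocket_yellow [([301.0, 466.0], 0.57)]
pocket_blue [([251.0, 397.0], 0.91), ([191.0, 184.0], 0.18)]
stand [([299.0, 422.0], 0.89)]
milk_jug [([276.0, 254.0], 0.82)]
tamper [([219.0, 240.0], 0.86)]
syrup_bottle [([192.0, 181.0], 0.68)]
top [ 0.4   -0.05   1.113] [[0.01, -0.99, 0.14], [-1.0, -0.01, -0.01], [0.02, -0.14, -0.99]] 578.8844753426133
jar_red [([303.0, 452.0], 0.74), ([339.0, 503.0], 0.7), ([209.0, 420.0], 0.24)]
jar_yellow [([263.0, 406.0], 0.96), ([305.0, 361.0], 0.86), ([340.0, 410.0], 0.63)]
pocket_red [([286.0, 166.0], 0.76)]
pocket_yellow [([288.0, 110.0], 0.74), ([285.0, 225.0], 0.61)]
pocket_blue [([284.0, 224.0], 0.57)]
stand [([283.0, 191.0], 0.97)]
milk_jug [([146.0, 342.0], 0.89)]
tamper [([209.0, 421.0], 0.84), ([287.0, 111.0], 0.49), ([147.0, 342.0], 0.48)]
syrup_bottle [([168.0, 494.0], 0.83), ([286.0, 192.0], 0.38)]
```

View pics/scene0.png

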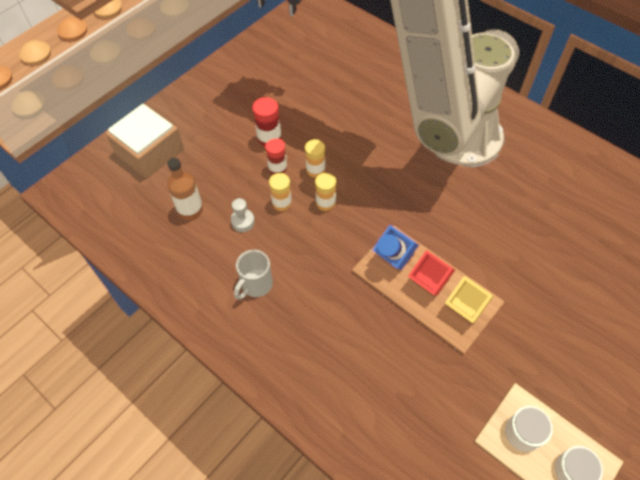

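View pics/top0.png

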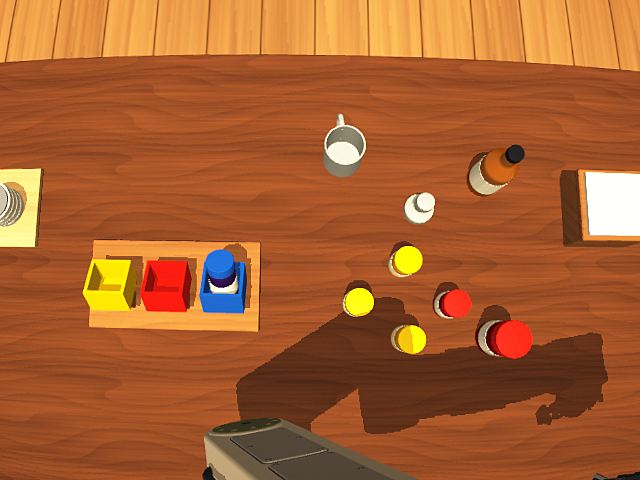

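In the top picture, left is +y. The yellow-lidded jars are at (row 263, col 406), (305, 361) and (340, 410). The one at (305, 361) is farthest left, so I take that one. The red-lidded jars are at (303, 452), small, and (339, 503), big, so I take (303, 452). Next I measure them and confirm in a crop.

```bash
python3 - <<'E'
from h import *
c=cam("top"); save(c,"pics/crop1.png",(230,380,320,560),3)
C=cloud(c); px=c["pixels"].astype(int)
hsv=cv2.cvtColor(c["pixels"],cv2.COLOR_RGB2HSV)
for nm,(r,q) in dict(yA=(263,406),yL=(305,361),yC=(340,410),rS=(303,452),rB=(339,503),jug=(146,342),tamp=(209,421),syr=(168,494)).items():
    w=C[r-40:r+41,q-40:q+41].reshape(-1,3); w=w[~np.isnan(w[:,0])]
    zt=np.percentile(C[r-6:r+7,q-6:q+7,2],95)
    ctr=C[r,q]; m=(abs(w[:,2]-zt)<.008)&(np.hypot(*(w[:,:2]-ctr[:2]).T)<.06)
    p=w[m]; print(nm,"ztop",zt.round(3),"bbox ctr",((p.max(0)+p.min(0))/2)[:2].round(4),"size",(p.max(0)-p.min(0))[:2].round(3),"mean",p.mean(0).round(4))
# stand colours
for nm,lo,hi in [("yel",(22,150,100),(35,255,255)),("red",(0,200,100),(5,255,255)),("blue",(105,150,80),(130,255,255))]:
    m=cv2.inRange(hsv,lo,hi).astype(bool); m[:,:70]=0; m[:,262:]=0; m[:230]=0; m[345:]=0
    p=C[m]; p=p[~np.isnan(p[:,0])]; p=p[(p[:,2]>.08)&(p[:,2]<.125)]
    print(nm,len(p),p.min(0).round(4),p.max(0).round(4),"ymid",((p[:,1].min()+p[:,1].max())/2).round(4))
m=(abs(C[...,2]-.015)<.004); m[:,:75]=0;m[:,275:]=0;m[:225]=0;m[345:]=0
p=C[m]; print("board",len(p),np.percentile(p,[0.5,99.5],axis=0).round(4))
mm=m.astype(np.uint8); pts=p[:,:2].astype(np.float32); print(cv2.minAreaRect(pts))
for t in ["seat_red","seat_yellow","pocket_red","pocket_yellow","stand","jar_yellow","jar_red"]:
  for n,z in [("top",None)]:
    for d in env.pinpoint(n,t)[:3]:
        z={"seat_red":.05,"seat_yellow":.05,"pocket_red":.015,"pocket_yellow":.015}.get(t,0)
        print(t,np.round(d["location"]),round(d["score"],2),at_z(c,*d["location"],z).round(4))
E
```

```text
Traceback (most recent call last):
ValueError: zero-size array to reduction operation maximum which has no identity
```

View pics/crop1.png

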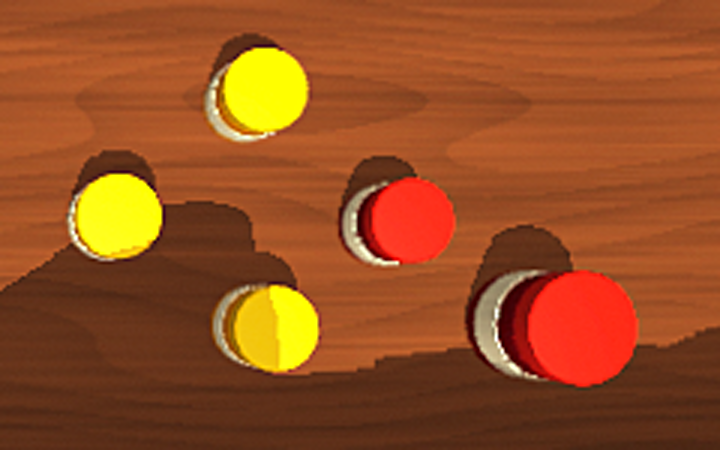

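The crop confirms it: the leftmost yellow is at crop (118, 215), and the small red at (412, 221) is clearly smaller than the one at (582, 328). The depth has gaps, so I'll handle those.

```bash
cat > m.py <<'E'
from h import *
c=cam("top")
C=cloud(c)
hsv=cv2.cvtColor(c["pixels"],cv2.COLOR_RGB2HSV)
print("nan frac",np.isnan(C[...,0]).mean())
for nm,(r,q) in dict(yA=(260,407),yL=(302,359),yC=(339,411),rS=(303,457),rB=(339,513),jug=(146,342),tamp=(203,426),syr=(154,515)).items():
    w=C[r-40:r+41,q-40:q+41].reshape(-1,3); w=w[~np.isnan(w[:,0])]
    ctr=np.nanmedian(C[r-3:r+4,q-3:q+4].reshape(-1,3),axis=0); zt=ctr[2]
    m=(abs(w[:,2]-zt)<.008)&(np.hypot(*(w[:,:2]-ctr[:2]).T)<.06)
    p=w[m]
    if len(p)==0: print(nm,"none",ctr); continue
    print(nm,"ztop",zt.round(3),"bbox ctr",((p.max(0)+p.min(0))/2)[:2].round(4),"size",(p.max(0)-p.min(0))[:2].round(3),"mean",p.mean(0).round(4))
for nm,lo,hi in [("yel",(22,150,100),(35,255,255)),("red",(0,200,100),(5,255,255)),("blue",(105,150,80),(130,255,255))]:
    m=cv2.inRange(hsv,lo,hi).astype(bool); m[:,:70]=0; m[:,262:]=0; m[:230]=0; m[345:]=0
    p=C[m]; p=p[~np.isnan(p[:,0])]; p=p[(p[:,2]>.07)&(p[:,2]<.125)]
    print(nm,len(p),p.min(0).round(4),p.max(0).round(4),"ymid",((p[:,1].min()+p[:,1].max())/2).round(4))
m=(abs(C[...,2]-.015)<.004); m[:,:75]=0;m[:,275:]=0;m[:225]=0;m[345:]=0
p=C[m]; print("board",len(p),np.percentile(p,[0.5,99.5],axis=0).round(4))
print(cv2.minAreaRect(p[:,:2].astype(np.float32)))
for t in ["seat_red","seat_yellow","pocket_red","pocket_yellow","stand","jar_yellow","jar_red"]:
    for d in env.pinpoint("top",t)[:3]:
        z={"seat_red":.05,"seat_yellow":.05,"pocket_red":.015,"pocket_yellow":.015}.get(t,0)
        print(t,np.round(d["location"]),round(d["score"],2),at_z(c,*d["location"],z).round(4))
E
python3 m.py
```

```text
nan frac 0.004075520833333333
yA ztop 0.101 bbox ctr [ 0.5124 -0.2342] size [0.049 0.048] mean [ 0.5121 -0.2342  0.1005]
yL ztop 0.101 bbox ctr [ 0.4378 -0.148 ] size [0.047 0.048] mean [ 0.4376 -0.1474  0.1004]
yC ztop 0.1 bbox ctr [ 0.3722 -0.2388] size [0.049 0.049] mean [ 0.3719 -0.2385  0.1006]
rS ztop 0.101 bbox ctr [ 0.4351 -0.3209] size [0.046 0.05 ] mean [ 0.4349 -0.3205  0.1005]
rB ztop 0.133 bbox ctr [ 0.3712 -0.4116] size [0.066 0.067] mean [ 0.3714 -0.4114  0.1335]
jug ztop 0.005 bbox ctr [ 0.7501 -0.1236] size [0.117 0.119] mean [ 0.7492 -0.1204  0.0024]
tamp ztop 0.089 bbox ctr [ 0.6203 -0.2708] size [0.032 0.034] mean [ 0.6201 -0.271   0.0871]
syr ztop 0.201 bbox ctr [ 0.682 -0.405] size [0.029 0.031] mean [ 0.6817 -0.4044  0.2003]
yel 1053 [0.4197 0.2669 0.0701] [0.5098 0.3424 0.1159] ymid 0.3047
red 1267 [0.4194 0.1617 0.07  ] [0.5091 0.2373 0.1155] ymid 0.1995
blue 1070 [0.4194 0.0572 0.07  ] [0.5241 0.1314 0.1249] ymid 0.0943
board 7476 [[0.3848 0.0352 0.0112]
 [0.5547 0.3614 0.0189]]
((0.46971961855888367, 0.19947509467601776), (0.330424040555954, 0.17133192718029022), 89.50460815429688)
seat_red [289. 172.] 0.88 [0.4587 0.1942 0.05  ]
seat_red [180. 482.] 0.32 [ 0.6724 -0.3906  0.05  ]
seat_yellow [289. 114.] 0.64 [0.4572 0.3035 0.05  ]
pocket_red [283. 172.] 0.57 [0.4725 0.2017 0.015 ]
pocket_yellow [283. 122.] 0.91 [0.4707 0.3006 0.015 ]
jar_yellow [340. 401.] 0.93 [ 0.368  -0.2379  0.    ]
jar_yellow [271. 397.] 0.87 [ 0.5014 -0.2316  0.    ]
jar_yellow [304. 354.] 0.73 [ 0.4363 -0.1475  0.    ]
jar_red [306. 444.] 0.78 [ 0.4331 -0.3226  0.    ]
jar_red [335. 490.] 0.69 [ 0.3758 -0.4136  0.    ]
```

Confirmed targets:

| Item | Position (m) |
|---|---|
| jar_red | (0.435, -0.321), top at z = 0.100 |
| jar_yellow | (0.438, -0.148), top at z = 0.100 |
| Stand centre | (0.470, 0.1995), yaw about 0 |
| Red pocket | y = 0.1995 |
| Yellow pocket | y = 0.3045 |
| Seats | x ≈ 0.453, z ≈ 0.050 |

The tool can only turn about its own z. So I'll grip with the jaws along world y and let each jar pivot between the pads, using the pocket's far wall to push its bottom back. First I align the yaw, which needs +16.3°.

```bash
python3 -m creep '{"hand":[85,85,85,85,85],"delta_pos":[[0,0,0],[0,0,0],[0,0,0],[0,0,0],[0,0,0]],"turn":[0.82,0.82,0.82,0.81,0]}' 40
```

```text
clock: 1.87
tcp_pos: [0.1616, -0.5519, 0.2423]
orientation: [0.0, 1.0, -0.001, 0.0]
wrist_force: [0.5, -0.1, -0.1]
finger_gap: 0.0849
```

```bash
python3 -m creep '{"hand":[85,85,85,85,85],"delta_pos":[[0.034,-0.029,0],[0.034,-0.029,0],[0.034,-0.029,0],[0.034,-0.029,0],[0.034,-0.029,0]],"turn":[0,0,0,0,0]}'; python3 -m creep '{"hand":[85,85,85,85,85],"delta_pos":[[0.034,-0.029,0],[0.034,-0.029,0],[0.034,-0.029,0],[0.034,-0.029,0],[0,0,0]],"turn":[0,0,0,0,0]}'
```

```text
clock: 2.28
tcp_pos: [0.2985, -0.4349, 0.2424]
orientation: [0.0, 1.0, 0.0, 0.0]
wrist_force: [-0.0, -1.0, -0.1]
finger_gap: 0.0852
clock: 2.7
tcp_pos: [0.4102, -0.3393, 0.2425]
orientation: [-0.001, 1.0, 0.004, 0.001]
wrist_force: [-0.6, 0.3, 0.0]
finger_gap: 0.0851
```

```bash
python3 -m creep '{"hand":[85,85,85,85,85],"delta_pos":[[0.031,-0.0235,0],[0,0,0],[0,0,0.03],[0,0,0.03],[0,0,0.03]],"turn":[0,0,0,0,0]}'
```

```text
clock: 3.12
tcp_pos: [0.4314, -0.3249, 0.17]
orientation: [0.001, 1.0, 0.001, 0.001]
wrist_force: [0.1, -0.2, 0.0]
finger_gap: 0.0852
```

```bash
python3 -m creep '{"hand":[85,85,85,85,85],"delta_pos":[[0.0045,-0.005,0.02],[0,0,0.035],[0,0,0.035],[0,0,0.035],[0,0,0]],"turn":[0,0,0,0,0]}'
```

```text
clock: 3.53
tcp_pos: [0.4315, -0.3181, 0.0653]
orientation: [-0.003, 1.0, 0.0, -0.003]
wrist_force: [-0.0, 0.4, -2.0]
finger_gap: 0.0849
```

```bash
python3 -m creep '{"hand":[85,85,85,85,85],"delta_pos":[[0.004,0.003,0],[0,0,0],[0,0,0],[0,0,0],[0,0,0]],"turn":[0,0,0,0,0]}'; python3 -m creep '{"hand":[40,40,40,40,40],"delta_pos":[[0,0,0],[0,0,0],[0,0,0],[0,0,0],[0,0,0]],"turn":[0,0,0,0,0]}' 30
```

```text
clock: 3.95
tcp_pos: [0.4388, -0.3236, 0.0718]
orientation: [0.001, 1.0, -0.0, 0.001]
wrist_force: [-0.6, 0.3, 0.4]
finger_gap: 0.085
clock: 4.37
tcp_pos: [0.4382, -0.3226, 0.0706]
orientation: [-0.0, 1.0, -0.0, 0.0]
wrist_force: [-0.6, 2.3, 4.3]
finger_gap: 0.0494
```

```bash
python3 -m creep '{"hand":[40,40,40,40,40],"delta_pos":[[0,0,-0.015],[0,0,-0.03],[0,0,-0.04],[0,0,-0.04],[0,0,-0.04]],"turn":[0,0,0,0,0]}'; python3 -m creep '{"hand":[40,40,40,40,40],"delta_pos":[[0,0,-0.03],[0,0,0],[0,0,0],[0,0,0],[0,0,0]],"turn":[0,0,0,0,0]}'
```

```text
clock: 4.78
tcp_pos: [0.4374, -0.3224, 0.2027]
orientation: [-0.001, 1.0, -0.0, -0.001]
wrist_force: [1.2, -0.2, -2.8]
finger_gap: 0.0496
clock: 5.2
tcp_pos: [0.4371, -0.322, 0.2241]
orientation: [-0.001, 1.0, -0.0, -0.001]
wrist_force: [0.0, 0.2, -2.5]
finger_gap: 0.0492
```

```bash
python3 - <<'E'
from h import *
c=cam("scene"); save(c,"pics/lift1.png",(60,240,180,400),3)
s=env.get_state(); print(s["finger_gap"],s["tcp_pos"],s["wrist_force"])
E
```

```text
0.049567885302048406 [ 0.43717438 -0.32201994  0.22412731] [ 0.41814334  0.08344394 -3.34810192]
```

View pics/lift1.png

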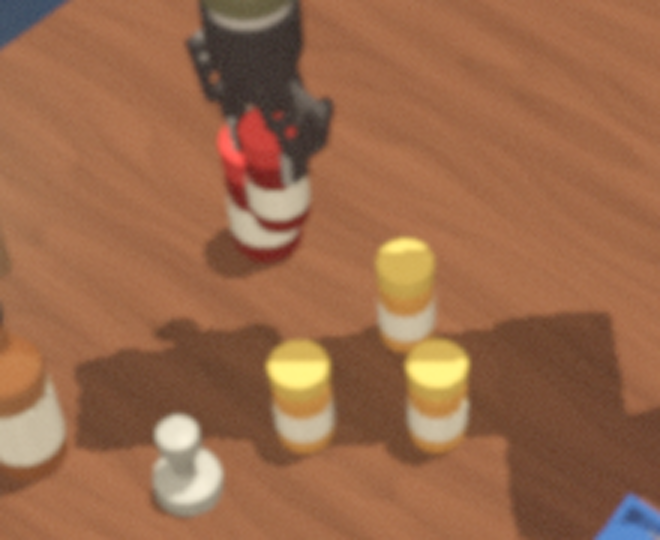

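The jar is held upright, weighs about 2.5 N at the wrist, and shows no slip. Plan: carry it to the near side of the red pocket and push its bottom against the near wall's 30° outer face. That pivots it flush at 30°. Then I lift and insert it along the axis.

```bash
for i in 1; do :; done; python3 -m creep '{"hand":[40,40,40,40,40],"delta_pos":[[-0.004,-0.02,0],[-0.004,-0.04,0],[-0.004,-0.04,0],[-0.004,-0.04,0],[-0.004,-0.04,0]],"turn":[0,0,0,0,0]}'; python3 -m creep '{"hand":[40,40,40,40,40],"delta_pos":[[-0.004,-0.04,0],[-0.004,-0.04,0],[-0.004,-0.04,0],[-0.004,-0.04,0],[-0.004,-0.04,0]],"turn":[0,0,0,0,0]}'; python3 -m creep '{"hand":[40,40,40,40,40],"delta_pos":[[-0.004,-0.04,0],[-0.004,-0.04,0],[-0.004,-0.04,0],[-0.004,-0.03,0],[-0.004,-0.02,0]],"turn":[0,0,0,0,0]}'
```

```text
clock: 5.67
tcp_pos: [0.421, -0.1772, 0.2247]
orientation: [-0.001, 1.0, -0.001, -0.001]
wrist_force: [0.6, 0.3, -1.8]
finger_gap: 0.0494
clock: 6.08
tcp_pos: [0.405, -0.0172, 0.2251]
orientation: [-0.0, 1.0, -0.0, -0.001]
wrist_force: [1.1, -0.3, -2.6]
finger_gap: 0.0492
clock: 6.5
tcp_pos: [0.3894, 0.096, 0.2254]
orientation: [-0.009, 1.0, 0.014, -0.001]
wrist_force: [-0.1, 0.2, -2.5]
finger_gap: 0.0495
```

```bash
python3 -m creep '{"hand":[40,40,40,40,40],"delta_pos":[[0,-0.025,0],[0,-0.025,0],[0,-0.025,0],[0,-0.025,0],[0,-0.01,0]],"turn":[0,0,0,0,0]}'; python3 -m creep '{"hand":[40,40,40,40,40],"delta_pos":[[0,0,0],[0,0,0],[0,0,0],[0,0,0],[0,0,0]],"turn":[0,0,0,0,0]}'
```

```text
clock: 6.92
tcp_pos: [0.3898, 0.1297, 0.2295]
orientation: [-0.03, 0.999, 0.041, -0.001]
wrist_force: [-0.9, -0.2, -1.9]
finger_gap: 0.0491
clock: 7.33
tcp_pos: [0.3894, 0.1293, 0.2294]
orientation: [-0.03, 0.999, 0.041, -0.001]
wrist_force: [0.9, 0.6, -2.3]
finger_gap: 0.0494
```

```bash
python3 -c "
from h import *
s=env.get_state(); print(np.round(s['joint_pos'],3), s['orientation'], s['tcp_pos'])"
```

```text
[ 0.082 -0.007 -0.369  1.209  0.059  3.141] [-0.02957257  0.99870961  0.04126282 -0.00139648] [0.38943854 0.12927571 0.22941829]
```

Joint 6 is at its +3.14 stop, so the jaws need a half turn, which gives the same grasp. I'll turn negative by 180°.

```bash
python3 -m creep '{"hand":[40,40,40,40,40],"delta_pos":[[0,0,0],[0,0,0],[0,0,0],[0,0,0],[0,0,0]],"turn":[-0.5,-1,-1,-1,-1]}'
```

```text
clock: 7.75
tcp_pos: [0.3894, 0.1294, 0.2294]
orientation: [-0.029, 0.971, 0.237, 0.004]
wrist_force: [-0.3, 0.2, -1.4]
finger_gap: 0.0495
```

```bash
python3 -m creep '{"hand":[40,40,40,40,40],"delta_pos":[[0,0,0],[0,0,0],[0,0,0],[0,0,0],[0,0,0]],"turn":[-1,-1,-1,-1,-1]}'; python3 -c "
from h import *
s=env.get_state(); print(np.round(s['joint_pos'],3), s['orientation'], s['tcp_pos'])"
```

```text
clock: 8.17
tcp_pos: [0.3894, 0.1294, 0.2294]
orientation: [-0.028, 0.897, 0.442, 0.011]
wrist_force: [-0.2, -0.3, -2.8]
finger_gap: 0.0492
[ 0.082 -0.007 -0.369  1.209  0.059  2.307] [-0.02762     0.89652674  0.44199753  0.01072928] [0.38942419 0.12935836 0.22944207]
```

```bash
cat >> h.py <<'E'
def go(dw):
    s=env.get_state(); q=s["orientation"]; M=R.from_quat([q[1],q[2],q[3],q[0]]).as_matrix()
    print("tcp",np.round(s["tcp_pos"],4),"q6",round(float(s["joint_pos"][5]),3),"tool z",np.round(M[:,2],3),"tool x",np.round(M[:,0],3),"tool y",np.round(M[:,1],3))
    print("units total for",dw,":",np.round(M.T@np.array(dw)/.8,4))
E
python3 -c "
from h import *
go([0,0,0])"
python3 -m creep '{"hand":[40,40,40,40,40],"delta_pos":[[0,0,0],[0,0,0],[0,0,0],[0,0,0],[0,0,0]],"turn":[-1,-1,-1,-1,-1]}';python3 -m creep '{"hand":[40,40,40,40,40],"delta_pos":[[0,0,0],[0,0,0],[0,0,0],[0,0,0],[0,0,0]],"turn":[-1,-1,-1,-1,-1]}'
python3 -m creep '{"hand":[40,40,40,40,40],"delta_pos":[[0,0,0],[0,0,0],[0,0,0],[0,0,0],[0,0,0]],"turn":[-1,-1,-1,-1,-1]}'
python3 -m creep '{"hand":[40,40,40,40,40],"delta_pos":[[0,0,0],[0,0,0],[0,0,0],[0,0,0],[0,0,0]],"turn":[-1,-1,-1,-1,-1]}'
python3 -m creep '{"hand":[40,40,40,40,40],"delta_pos":[[0,0,0],[0,0,0],[0,0,0],[0,0,0],[0,0,0]],"turn":[-1,-1,-1,-1,-1]}'
python3 -c "
from h import *
go([0,0,0])"
```

```text
tcp [0.3894 0.1294 0.2294] q6 2.307 tool z [-0.005  0.059 -0.998] tool x [0.609 0.792 0.044] tool y [ 0.793 -0.608 -0.04 ]
units total for [0, 0, 0] : [0. 0. 0.]
clock: 8.58
tcp_pos: [0.3894, 0.1294, 0.2295]
orientation: [-0.025, 0.78, 0.626, 0.016]
wrist_force: [-0.7, 0.0, -2.9]
finger_gap: 0.0494
clock: 9.0
tcp_pos: [0.3894, 0.1294, 0.2294]
orientation: [-0.021, 0.626, 0.779, 0.021]
wrist_force: [-0.1, 0.5, -1.8]
finger_gap: 0.0492
clock: 9.42
tcp_pos: [0.3894, 0.1294, 0.2294]
orientation: [-0.015, 0.442, 0.896, 0.025]
wrist_force: [0.6, -0.9, -1.8]
finger_gap: 0.0495
clock: 9.83
tcp_pos: [0.3894, 0.1293, 0.2294]
orientation: [-0.01, 0.238, 0.971, 0.028]
wrist_force: [-0.9, 0.1, -1.8]
finger_gap: 0.0493
clock: 10.25
tcp_pos: [0.3894, 0.1294, 0.2294]
orientation: [-0.003, 0.022, 0.999, 0.029]
wrist_force: [-0.8, -0.3, -3.2]
finger_gap: 0.0491
tcp [0.3894 0.1294 0.2294] q6 0.126 tool z [-0.005  0.059 -0.998] tool x [-0.999  0.044  0.008] tool y [0.044 0.997 0.059]
units total for [0, 0, 0] : [0. 0. 0.]
```

```bash
python3 -m creep '{"hand":[40,40,40,40,40],"delta_pos":[[0,0,0],[0,0.02,0],[0,0.03,0],[0,0.03,0],[0,0,0]],"turn":[-0.5,0,0,0,0]}'; python3 -c "
from h import *
s=env.get_state(); go(np.array([.385,.197,.152])-s['tcp_pos'])"
```

```text
clock: 10.67
tcp_pos: [0.39, 0.196, 0.2336]
orientation: [-0.002, 0.001, 1.0, 0.031]
wrist_force: [-0.3, -0.6, -2.0]
finger_gap: 0.0497
tcp [0.39   0.196  0.2336] q6 0.242 tool z [-0.004  0.061 -0.998] tool x [-1.     0.001  0.004] tool y [0.002 0.998 0.061]
units total for [-0.00500506  0.00103393 -0.08157983] : [ 0.0058 -0.0049  0.1019]
```

```bash
python3 -m creep '{"hand":[40,40,40,40,40],"delta_pos":[[0.006,-0.005,0.02],[0,0,0.03],[0,0,0.03],[0,0,0.02],[0,0,0]],"turn":[0,0,0,0,0]}' 25; python3 - <<'E'
from h import *
go([0,0,0]); c=cam("scene"); save(c,"pics/pre1.png",(160,360,320,520),3)
E
```

```text
clock: 11.08
tcp_pos: [0.3819, 0.1931, 0.15]
orientation: [-0.006, 0.002, 1.0, 0.029]
wrist_force: [-1.1, -0.6, -2.5]
finger_gap: 0.0493
tcp [0.3819 0.1931 0.15  ] q6 0.245 tool z [-0.011  0.057 -0.998] tool x [-1.     0.004  0.012] tool y [0.005 0.998 0.057]
units total for [0, 0, 0] : [0. 0. 0.]
```

View pics/pre1.png

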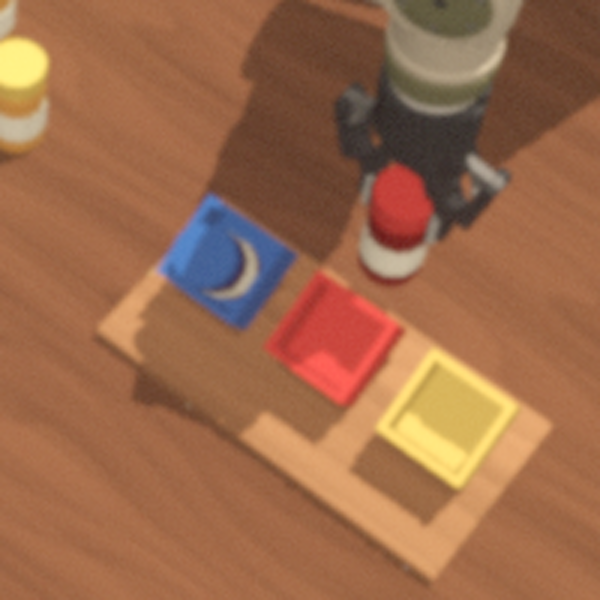

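```bash
python3 -m creep '{"hand":[40,40,40,40,40],"delta_pos":[[-0.01,0.003,0],[-0.015,0,0],[-0.015,0,0],[-0.015,0,0],[-0.01,0,0]],"turn":[0,0,0,0,0]}'; python3 -m creep '{"hand":[40,40,40,40,40],"delta_pos":[[-0.005,0,0],[-0.005,0,0],[0,0,0],[0,0,0],[0,0,0]],"turn":[0,0,0,0,0]}';  python3 - <<'E'
from h import *
go([0,0,0]); c=cam("scene"); save(c,"pics/push1.png",(160,360,320,520),3)
E
```

```text
clock: 11.55
tcp_pos: [0.4389, 0.1969, 0.1543]
orientation: [-0.002, 0.002, 1.0, 0.03]
wrist_force: [-3.6, 1.3, 1.4]
finger_gap: 0.0491
clock: 11.97
tcp_pos: [0.4447, 0.196, 0.1528]
orientation: [-0.002, 0.002, 1.0, 0.029]
wrist_force: [-1.1, 0.6, -1.4]
finger_gap: 0.0497
tcp [0.4447 0.196  0.1528] q6 0.219 tool z [-0.005  0.058 -0.998] tool x [-1.     0.004  0.005] tool y [0.004 0.998 0.058]
units total for [0, 0, 0] : [0. 0. 0.]
```

View pics/push1.png

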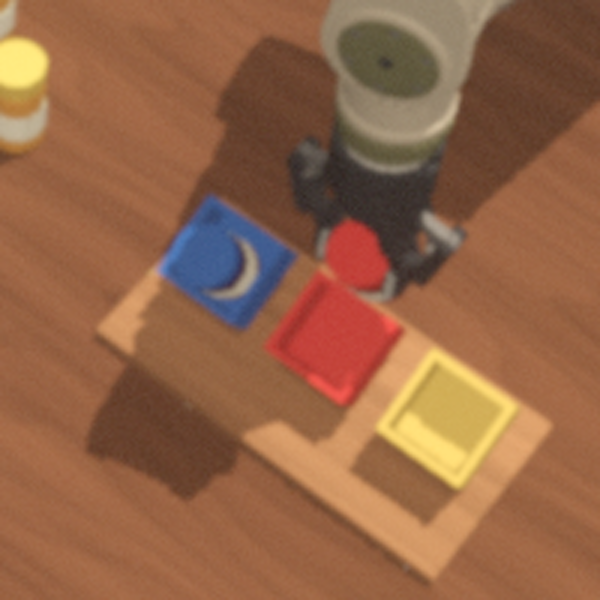

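```bash
python3 -m creep '{"hand":[40,40,40,40,40],"delta_pos":[[-0.005,0,0],[-0.004,0,0],[0,0,0],[0,0,0],[0,0,0]],"turn":[0,0,0,0,0]}';  python3 -m creep '{"hand":[40,40,40,40,40],"delta_pos":[[0,0,-0.02],[0,0,-0.03],[0,0,-0.03],[0,0,0],[0,0,0]],"turn":[0,0,0,0,0]}' 35;  python3 - <<'E'
from h import *
go([0,0,0]); c=cam("scene"); save(c,"pics/tilt1.png",(160,360,320,520),3)
E
```

```text
clock: 12.43
tcp_pos: [0.4502, 0.196, 0.1524]
orientation: [-0.004, 0.002, 1.0, 0.029]
wrist_force: [-4.7, 0.9, -0.1]
finger_gap: 0.0496
clock: 12.85
tcp_pos: [0.4539, 0.1925, 0.2182]
orientation: [-0.0, 0.002, 1.0, 0.03]
wrist_force: [0.1, 0.4, -3.5]
finger_gap: 0.0492
tcp [0.4539 0.1925 0.2182] q6 0.208 tool z [-0.     0.059 -0.998] tool x [-1.     0.004  0.001] tool y [0.004 0.998 0.059]
units total for [0, 0, 0] : [0. 0. 0.]
```

View pics/tilt1.png

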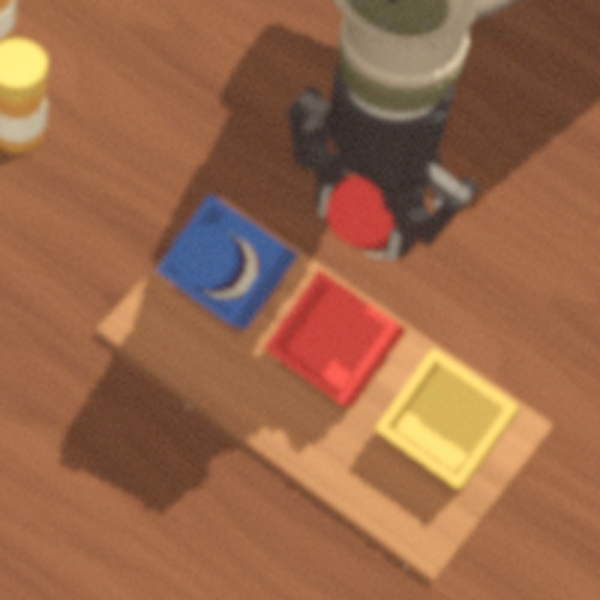

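```bash
cat >> h.py <<'E'
def jarfit(lohi,box):
    "fit the cylinder pose to points with given hue in a world box: RANSAC-free robust LSQ"
    from scipy.optimize import least_squares
    c=cam("scene"); C=cloud(c); hsv=cv2.cvtColor(c["pixels"],cv2.COLOR_RGB2HSV)
    m=np.zeros(C.shape[:2],bool)
    for lo,hi in lohi: m|=cv2.inRange(hsv,lo,hi).astype(bool)
    b=np.array(box); m&=((C>b[0])&(C<b[1])).all(-1)
    P=C[m]; 
    # capped cylinder signed distance, lid: top centre T, axis a(tx,ty), radius 25
    def res(p):
        a=np.array([np.sin(p[3]),p[4],np.cos(p[3])]); a/=np.linalg.norm(a)
        v=P-p[:3]; h=v@a; r=np.linalg.norm(v-np.outer(h,a),axis=1)
        dr=r-.025; d=np.where((dr>0)&(h>0),np.hypot(dr,h),np.maximum(dr,h)); return d*1000
    best=None
    for t0 in (0,.5):
        s=least_squares(res,[*P.mean(0),t0,0],loss="soft_l1")
        if best is None or s.cost<best.cost: best=s
    p=best.x; a=np.array([np.sin(p[3]),p[4],np.cos(p[3])]); a/=np.linalg.norm(a)
    print("n",len(P),"rms mm",np.sqrt(np.mean(best.fun**2)).round(2),"lid top",p[:3].round(4),"axis",a.round(3),"lean deg",np.degrees(np.arccos(a[2])).round(1),"bottom",(p[:3]-.1*a).round(4))
    return p[:3]-.1*a
RED=[((0,180,70),(5,255,255)),((175,180,70),(180,255,255))]; YEL=[((22,150,100),(35,255,255))]
E
python3 -c "
from h import *
jarfit(RED,[[.40,.14,.19],[.56,.26,.30]])"
```

```text
n 129 rms mm 2.18 lid top [0.4591 0.1934 0.2468] axis [ 0.534 -0.018  0.845] lean deg 32.3 bottom [0.4058 0.1952 0.1623]
```

Lean is about 32° after the lift, so the tilt holds. Next I move it over the mouth.

```bash
python3 -m creep '{"hand":[40,40,40,40,40],"delta_pos":[[-0.02,0.004,0],[-0.03,0,0],[-0.03,0,0],[-0.018,0,0.01],[0,0,0.01]],"turn":[0,0,0,0,0]}';python3 -m creep '{"hand":[40,40,40,40,40],"delta_pos":[[0,0,0],[0,0,0],[0,0,0],[0,0,0],[0,0,0]],"turn":[0,0,0,0,0]}'; python3 -c "
from h import *
go([0,0,0]);jarfit(RED,[[.45,.14,.15],[.64,.26,.30]])
c=cam('scene'); save(c,'pics/over1.png',(160,360,320,520),3)
c=cam('top'); save(c,'pics/over1t.png',(200,360,60,300),3)"
```

```text
clock: 13.37
tcp_pos: [0.5332, 0.196, 0.1987]
orientation: [-0.002, 0.003, 1.0, 0.029]
wrist_force: [1.0, -0.1, -2.7]
finger_gap: 0.0491
clock: 13.78
tcp_pos: [0.5299, 0.1964, 0.2012]
orientation: [-0.002, 0.002, 1.0, 0.03]
wrist_force: [-0.1, -0.1, -2.0]
finger_gap: 0.049
tcp [0.5299 0.1964 0.2012] q6 0.186 tool z [-0.005  0.059 -0.998] tool x [-1.     0.004  0.005] tool y [0.004 0.998 0.059]
units total for [0, 0, 0] : [0. 0. 0.]
n 233 rms mm 3.95 lid top [0.536  0.198  0.2313] axis [ 0.503 -0.033  0.864] lean deg 30.3 bottom [0.4857 0.2013 0.1449]
```

View pics/over1.png

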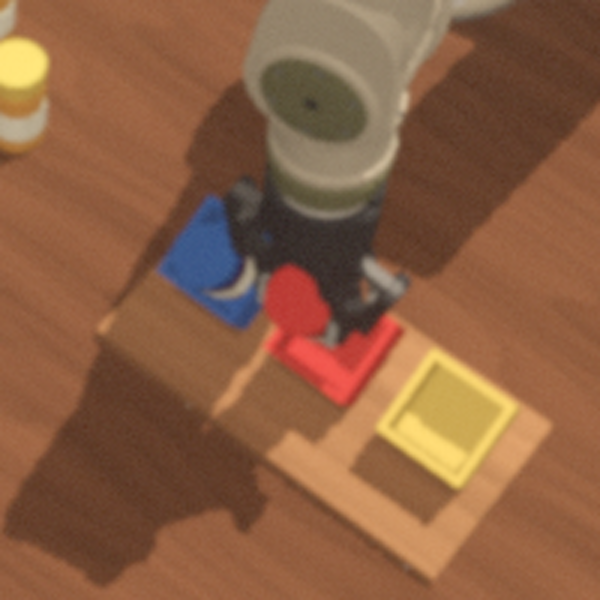

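View pics/over1t.png

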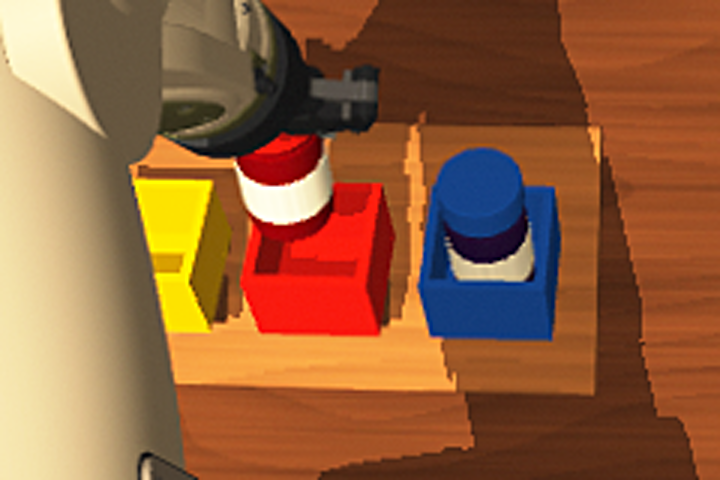

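```bash
python3 -m creep '{"hand":[40,40,40,40,40],"delta_pos":[[-0.021,0,0],[0,0,0],[0.0094,-0.001,0.0162],[0.0094,-0.001,0.0162],[0,0,0]],"turn":[0,0,0,0,0]}'; python3 -c "
from h import *
go([0,0,0])
c=cam('top'); save(c,'pics/ins1t.png',(200,360,60,300),3)"
```

```text
clock: 14.35
tcp_pos: [0.5288, 0.1959, 0.1723]
orientation: [-0.005, 0.002, 1.0, 0.029]
wrist_force: [-0.7, 0.7, -2.3]
finger_gap: 0.0491
tcp [0.5288 0.1959 0.1723] q6 0.186 tool z [-0.011  0.058 -0.998] tool x [-1.     0.004  0.011] tool y [0.005 0.998 0.058]
units total for [0, 0, 0] : [0. 0. 0.]
```

View pics/ins1t.png

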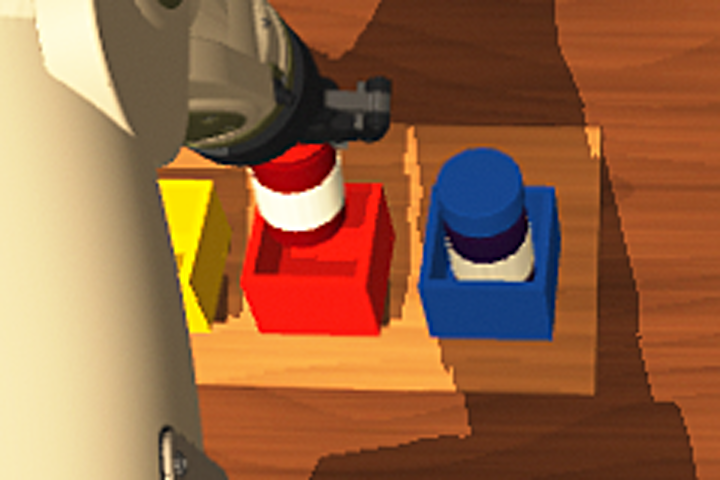

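```bash
python3 -m creep '{"hand":[40,40,40,40,40],"delta_pos":[[-0.002,0,0],[0.0094,-0.001,0.0162],[0.0094,-0.001,0.0162],[0,0,0],[0,0,0]],"turn":[0,0,0,0,0]}'; python3 -c "
from h import *
go([0,0,0])
c=cam('top'); save(c,'pics/ins2t.png',(200,360,60,300),3)"
```

```text
clock: 14.82
tcp_pos: [0.5186, 0.1962, 0.1492]
orientation: [-0.003, 0.002, 1.0, 0.03]
wrist_force: [0.5, 0.8, -2.5]
finger_gap: 0.0491
tcp [0.5186 0.1962 0.1492] q6 0.19 tool z [-0.005  0.059 -0.998] tool x [-1.     0.004  0.005] tool y [0.004 0.998 0.059]
units total for [0, 0, 0] : [0. 0. 0.]
```

View pics/ins2t.png

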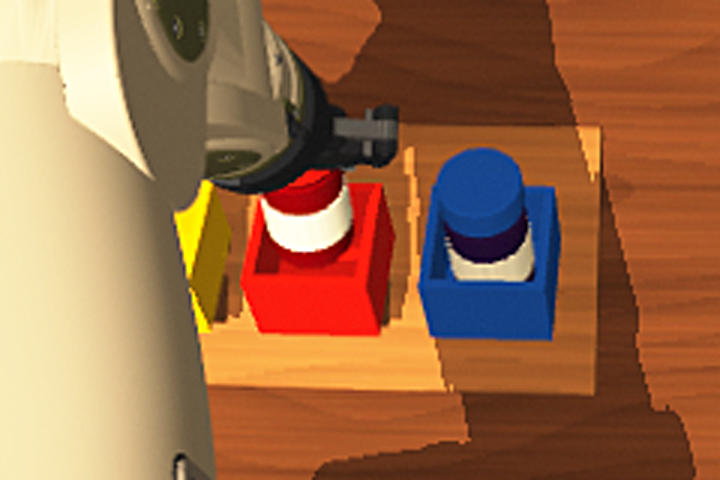

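```bash
python3 -m creep '{"hand":[40,40,40,40,40],"delta_pos":[[0.0094,-0.001,0.0162],[0.0094,-0.001,0.0162],[0,0,0],[0,0,0],[0,0,0]],"turn":[0,0,0,0,0]}'; python3 -c "
from h import *
go([0,0,0])
c=cam('top'); save(c,'pics/ins3t.png',(200,360,60,300),3)"
```

```text
clock: 15.28
tcp_pos: [0.5048, 0.1964, 0.1242]
orientation: [-0.001, 0.002, 1.0, 0.03]
wrist_force: [0.7, -0.2, -1.4]
finger_gap: 0.0495
tcp [0.5048 0.1964 0.1242] q6 0.195 tool z [-0.003  0.06  -0.998] tool x [-1.     0.004  0.003] tool y [0.004 0.998 0.06 ]
units total for [0, 0, 0] : [0. 0. 0.]
```

View pics/ins3t.png

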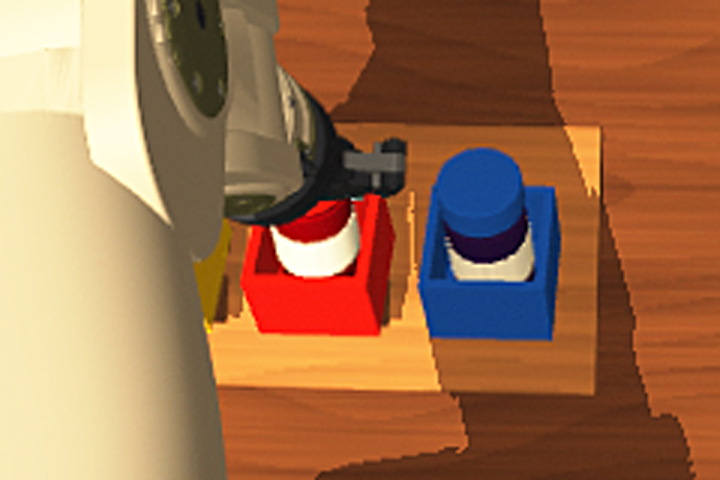

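```bash
python3 -m creep '{"hand":[40,40,40,40,40],"delta_pos":[[0.005,-0.0005,0.0087],[0,0,0],[0,0,0],[0,0,0],[0,0,0]],"turn":[0,0,0,0,0]}' 20;  python3 -m creep '{"hand":[52,56,62,70,70],"delta_pos":[[0,0,0],[0,0,0],[0,0,0],[0,0,0],[0,0,0]],"turn":[0,0,0,0,0]}'; python3 -m creep '{"hand":[75,75,75,75,75],"delta_pos":[[0,0,0],[0,0,0],[0,0,0],[0,0,-0.02],[0,0,-0.03]],"turn":[0,0,0,0,0]}';python3 -m creep '{"hand":[75,75,75,75,75],"delta_pos":[[0,0,-0.04],[0,0,-0.04],[0,0,-0.03],[0,0,0],[0,0,0]],"turn":[0,0,0,0,0]}'; python3 -c "
from h import *
go([0,0,0])
jarfit(RED,[[.47,.15,.12],[.56,.25,.17]])
c=cam('top'); save(c,'pics/rel1t.png',(200,360,60,300),3)
c=cam('scene'); save(c,'pics/rel1.png',(160,360,320,520),3)"
```

```text
clock: 15.75
tcp_pos: [0.4993, 0.1963, 0.116]
orientation: [-0.003, 0.002, 1.0, 0.03]
wrist_force: [0.1, -0.0, -2.6]
finger_gap: 0.0493
clock: 16.17
tcp_pos: [0.4993, 0.1962, 0.1161]
orientation: [-0.002, 0.002, 1.0, 0.03]
wrist_force: [-0.7, 0.8, -0.5]
finger_gap: 0.0701
clock: 16.58
tcp_pos: [0.4974, 0.1935, 0.1539]
orientation: [-0.005, 0.002, 1.0, 0.029]
wrist_force: [-0.5, -0.1, 0.5]
finger_gap: 0.0749
clock: 17.0
tcp_pos: [0.5009, 0.1888, 0.2453]
orientation: [-0.001, 0.002, 1.0, 0.03]
wrist_force: [-0.0, -0.3, -0.4]
finger_gap: 0.0746
tcp [0.5009 0.1888 0.2453] q6 0.183 tool z [-0.001  0.06  -0.998] tool x [-1.     0.004  0.002] tool y [0.004 0.998 0.06 ]
units total for [0, 0, 0] : [0. 0. 0.]h.py:47: RuntimeWarning: Mean of empty slice.
  s=least_squares(res,[*P.mean(0),t0,0],loss="soft_l1")
  ret = um.true_divide(
Traceback (most recent call last):
  File "h.py", line 47, in jarfit
    s=least_squares(res,[*P.mean(0),t0,0],loss="soft_l1")
ValueError: Initial guess is outside of provided bounds
```

```bash
python3 -m creep '{"hand":[85,85,85,85,85],"delta_pos":[[0.007,-0.02,0],[0.007,-0.035,0],[0.007,-0.04,0],[0.007,-0.04,0],[0.007,-0.04,0]],"turn":[0,0,0,0,0]}'; python3 -m creep '{"hand":[85,85,85,85,85],"delta_pos":[[0.007,-0.04,0],[0.007,-0.04,0],[0.007,-0.04,0],[0.007,-0.04,0],[0.007,-0.03,0]],"turn":[0,0,0,0,0]}'; python3 -m creep '{"hand":[85,85,85,85,85],"delta_pos":[[0.007,-0.03,0],[0,-0.015,0],[0,0,0],[0,0,0],[0,0,0]],"turn":[0,0,0,0,0]}'; python3 -c "
from h import *
s=env.get_state();go(np.array([.438,-.148,.070])-s['tcp_pos'])
jarfit(RED,[[.45,.14,.08],[.58,.26,.18]])
c=cam('top'); save(c,'pics/rel1t.png',(200,360,60,300),3)
c=cam('scene'); save(c,'pics/rel1.png',(160,360,320,520),3)"
```

```text
clock: 17.47
tcp_pos: [0.4696, 0.0481, 0.2336]
orientation: [-0.004, 0.002, 1.0, 0.03]
wrist_force: [1.2, -0.4, 0.1]
finger_gap: 0.0849
clock: 17.88
tcp_pos: [0.4411, -0.1043, 0.2248]
orientation: [-0.004, 0.003, 1.0, 0.03]
wrist_force: [0.7, 0.3, -0.9]
finger_gap: 0.0847
clock: 18.3
tcp_pos: [0.4365, -0.1376, 0.224]
orientation: [-0.003, 0.002, 1.0, 0.03]
wrist_force: [0.6, -0.5, 0.4]
finger_gap: 0.085
tcp [ 0.4365 -0.1376  0.224 ] q6 -0.51 tool z [-0.007  0.06  -0.998] tool x [-1.     0.004  0.007] tool y [0.004 0.998 0.06 ]
units total for [ 0.00148421 -0.01041254 -0.15395492] : [-0.0032 -0.0246  0.1913]
n 1 rms mm 0.0 lid top [0.4574 0.1702 0.0857] axis [0. 0. 1.] lean deg 0.0 bottom [ 0.4574  0.1702 -0.0143]
```

View pics/rel1.png

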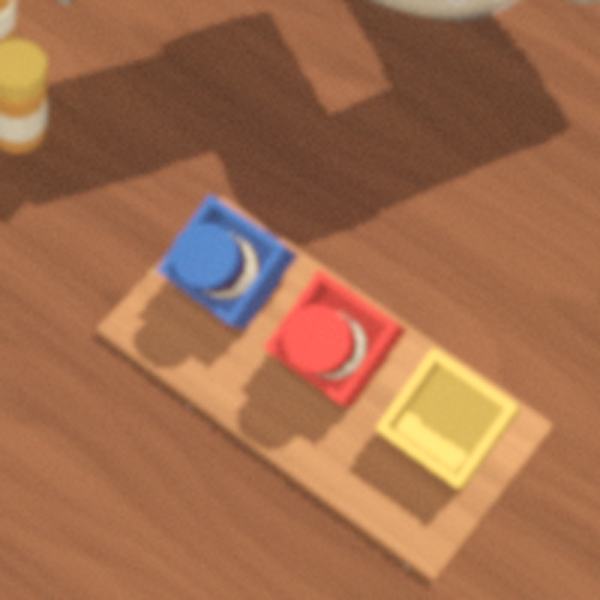

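View pics/rel1t.png

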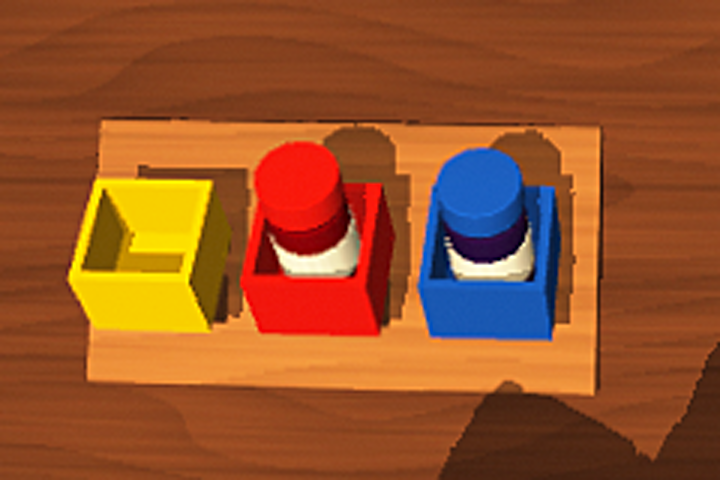

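The red jar sits home just like the fixed blue one. Now the yellow jar.

```bash
python3 -m creep '{"hand":[85,85,85,85,85],"delta_pos":[[-0.003,-0.025,0],[0,0,0],[0,0,0.03],[0,0,0.03],[0,0,0.02]],"turn":[0,0,0,0,0]}' 30; python3 -c "
from h import *
s=env.get_state();go(np.array([.438,-.148,.070])-s['tcp_pos'])"
```

```text
clock: 18.87
tcp_pos: [0.4383, -0.1535, 0.1581]
orientation: [-0.003, 0.002, 1.0, 0.03]
wrist_force: [0.6, -0.1, -0.3]
finger_gap: 0.0849
tcp [ 0.4383 -0.1535  0.1581] q6 -0.538 tool z [-0.006  0.06  -0.998] tool x [-1.     0.003  0.006] tool y [0.004 0.998 0.06 ]
units total for [-0.00033546  0.00548049 -0.08808083] : [-0.0002  0.0002  0.1103]
```

```bash
python3 -m creep '{"hand":[85,85,85,85,85],"delta_pos":[[0,0,0.02],[0,0,0.03],[0,0,0.03],[0,0,0.02],[0,0,0.01]],"turn":[0,0,0,0,0]}'; python3 -m creep '{"hand":[85,85,85,85,85],"delta_pos":[[0,0,0],[0,0,0],[0,0,0],[0,0,0],[0,0,0]],"turn":[0,0,0,0,0]}'; python3 -c "
from h import *
s=env.get_state();go(np.array([.438,-.148,.070])-s['tcp_pos'])"
```

```text
clock: 19.28
tcp_pos: [0.437, -0.1477, 0.0697]
orientation: [-0.004, 0.002, 1.0, 0.03]
wrist_force: [0.1, 0.5, 0.7]
finger_gap: 0.085
clock: 19.7
tcp_pos: [0.4391, -0.15, 0.0728]
orientation: [-0.002, 0.002, 1.0, 0.029]
wrist_force: [-0.3, -1.3, 0.6]
finger_gap: 0.0849
tcp [ 0.4391 -0.15    0.0728] q6 -0.53 tool z [-0.003  0.058 -0.998] tool x [-1.     0.004  0.004] tool y [0.004 0.998 0.058]
units total for [-0.00113372  0.00196967 -0.00276989] : [0.0014 0.0023 0.0036]
```

```bash
python3 -m creep '{"hand":[85,40,40,40,40],"delta_pos":[[0.001,0.002,0.003],[0,0,0],[0,0,0],[0,0,0],[0,0,0]],"turn":[0,0,0,0,0]}' 30;python3 -m creep '{"hand":[40,40,40,40,40],"delta_pos":[[0,0,0],[0,0,0],[0,0,0],[0,0,0],[0,0,0]],"turn":[0,0,0,0,0]}'; python3 -m creep '{"hand":[40,40,40,40,40],"delta_pos":[[0,0,-0.015],[0,0,-0.03],[0,0,-0.04],[0,0,-0.04],[0,0,-0.03]],"turn":[0,0,0,0,0]}'; python3 -m creep '{"hand":[40,40,40,40,40],"delta_pos":[[0,0,-0.03],[0,0,0],[0,0,0],[0,0,0],[0,0,0]],"turn":[0,0,0,0,0]}'
```

```text
clock: 20.12
tcp_pos: [0.4377, -0.148, 0.0698]
orientation: [-0.002, 0.002, 1.0, 0.029]
wrist_force: [-1.7, -0.8, 2.4]
finger_gap: 0.0497
clock: 20.53
tcp_pos: [0.4377, -0.148, 0.0698]
orientation: [-0.002, 0.002, 1.0, 0.029]
wrist_force: [-1.0, -0.8, 6.3]
finger_gap: 0.0499
clock: 20.95
tcp_pos: [0.4381, -0.1551, 0.1947]
orientation: [-0.003, 0.002, 1.0, 0.03]
wrist_force: [0.6, -0.3, -3.4]
finger_gap: 0.0497
clock: 21.37
tcp_pos: [0.4371, -0.1558, 0.2151]
orientation: [-0.004, 0.002, 1.0, 0.031]
wrist_force: [0.0, 0.1, -3.1]
finger_gap: 0.0496
```

```bash
python3 -m creep '{"hand":[40,40,40,40,40],"delta_pos":[[0.006,0.02,0],[0.006,0.035,0],[0.006,0.04,0],[0.006,0.04,0],[0.006,0.04,0]],"turn":[0,0,0,0,0]}'; python3 -m creep '{"hand":[40,40,40,40,40],"delta_pos":[[0.006,0.04,0],[0.006,0.04,0],[0.006,0.04,0],[0.006,0.04,0],[0.006,0.04,0]],"turn":[0,0,0,0,0]}'; python3 -m creep '{"hand":[40,40,40,40,40],"delta_pos":[[0.005,0.04,0],[0.005,0.04,0],[0,0.04,0],[0,0.04,0],[0,0.03,0]],"turn":[0,0,0,0,0]}';python3 -m creep '{"hand":[40,40,40,40,40],"delta_pos":[[0,0,0],[0,0,0],[0,0,0],[0,0,0],[0,0,0]],"turn":[0,0,0,0,0]}'; python3 -c "
from h import *
s=env.get_state();go(np.array([.379,.300,.151])-s['tcp_pos'])"
```

```text
clock: 21.78
tcp_pos: [0.4131, -0.0146, 0.2243]
orientation: [-0.004, 0.003, 1.0, 0.03]
wrist_force: [0.5, -0.1, -2.9]
finger_gap: 0.0497
clock: 22.2
tcp_pos: [0.3895, 0.145, 0.2341]
orientation: [-0.004, 0.002, 1.0, 0.03]
wrist_force: [0.7, 0.8, -3.0]
finger_gap: 0.0497
clock: 22.62
tcp_pos: [0.3823, 0.2973, 0.243]
orientation: [-0.004, 0.001, 1.0, 0.029]
wrist_force: [1.1, -0.0, -2.5]
finger_gap: 0.0497
clock: 23.03
tcp_pos: [0.384, 0.294, 0.2438]
orientation: [-0.003, 0.003, 1.0, 0.029]
wrist_force: [-0.6, 0.3, -3.2]
finger_gap: 0.0494
tcp [0.384  0.294  0.2438] q6 0.46 tool z [-0.006  0.059 -0.998] tool x [-1.     0.006  0.006] tool y [0.006 0.998 0.059]
units total for [-0.00496046  0.00604348 -0.09278827] : [0.0055 0.0007 0.1163]
```

Now I descend, then push +x to tilt it.

```bash
python3 -m creep '{"hand":[40,40,40,40,40],"delta_pos":[[0.005,0.001,0.02],[0,0,0.03],[0,0,0.04],[0,0,0.026],[0,0,0]],"turn":[0,0,0,0,0]}' 25; python3 -m creep '{"hand":[40,40,40,40,40],"delta_pos":[[0,0,0],[-0.01,0,0],[-0.015,0,0],[-0.015,0,0],[-0.015,0,0]],"turn":[0,0,0,0,0]}'; python3 -m creep '{"hand":[40,40,40,40,40],"delta_pos":[[-0.01,0,0],[-0.01,0,0],[0,0,0],[0,0,0],[0,0,0]],"turn":[0,0,0,0,0]}'; python3 -c "
from h import *
s=env.get_state();go(np.array([.449,.301,.152])-s['tcp_pos'])"
```

```text
clock: 23.45
tcp_pos: [0.3769, 0.2989, 0.1474]
orientation: [-0.006, 0.003, 1.0, 0.028]
wrist_force: [-1.2, 0.1, -2.7]
finger_gap: 0.0493
clock: 23.87
tcp_pos: [0.4254, 0.3015, 0.1535]
orientation: [-0.002, 0.002, 1.0, 0.031]
wrist_force: [-4.9, 1.3, 5.3]
finger_gap: 0.0497
clock: 24.28
tcp_pos: [0.4402, 0.3007, 0.1509]
orientation: [-0.002, 0.002, 1.0, 0.029]
wrist_force: [-0.2, -0.2, -2.5]
finger_gap: 0.0495
tcp [0.4402 0.3007 0.1509] q6 0.423 tool z [-0.005  0.058 -0.998] tool x [-1.     0.004  0.005] tool y [0.005 0.998 0.058]
units total for [0.00875942 0.00028039 0.00105301] : [-0.0109  0.0005 -0.0013]
```

```bash
python3 -m creep '{"hand":[40,40,40,40,40],"delta_pos":[[-0.005,0,0],[-0.004,0,0],[0,0,0],[0,0,0],[0,0,0]],"turn":[0,0,0,0,0]}'; python3 -m creep '{"hand":[40,40,40,40,40],"delta_pos":[[0,0,-0.02],[0,0,-0.03],[0,0,-0.025],[0,0,0],[0,0,0]],"turn":[0,0,0,0,0]}' 35; python3 -c "
from h import *
go([0,0,0]); jarfit([((20,120,70),(35,255,255))],[[.40,.24,.19],[.56,.37,.30]])
c=cam('scene'); save(c,'pics/tilt2.png',(160,360,320,520),3)"
```

```text
clock: 24.7
tcp_pos: [0.4462, 0.3007, 0.1507]
orientation: [-0.003, 0.002, 1.0, 0.029]
wrist_force: [-5.0, -0.3, -2.4]
finger_gap: 0.0497
clock: 25.12
tcp_pos: [0.4492, 0.2979, 0.2125]
orientation: [-0.0, 0.002, 1.0, 0.03]
wrist_force: [0.3, 0.3, -3.4]
finger_gap: 0.0493
tcp [0.4492 0.2979 0.2125] q6 0.411 tool z [-0.     0.061 -0.998] tool x [-1.     0.004  0.   ] tool y [0.004 0.998 0.061]
units total for [0, 0, 0] : [0. 0. 0.]
n 370 rms mm 6.84 lid top [0.4526 0.2967 0.2447] axis [ 0.433 -0.073  0.898] lean deg 26.1 bottom [0.4093 0.304  0.1548]
```

View pics/tilt2.png

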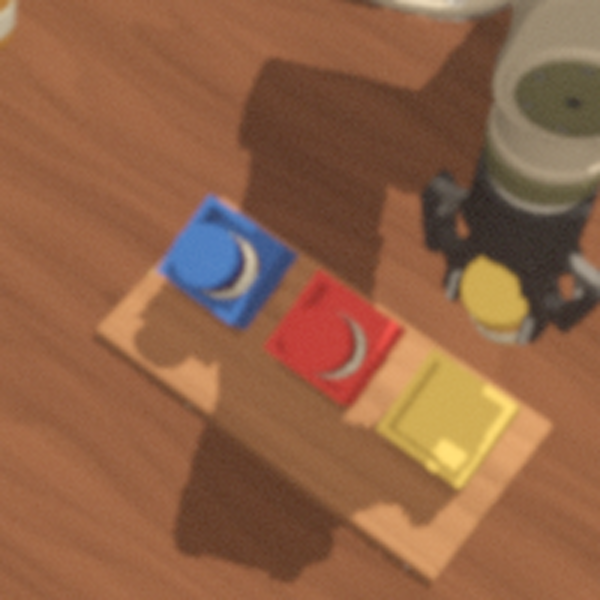

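```bash
python3 -m creep '{"hand":[40,40,40,40,40],"delta_pos":[[-0.02,0.002,0],[-0.03,0,0],[-0.03,0,0],[-0.02,0,0.01],[-0.008,0,0.01]],"turn":[0,0,0,0,0]}';python3 -m creep '{"hand":[40,40,40,40,40],"delta_pos":[[0,0,0],[0,0,0],[0,0,0],[0,0,0],[0,0,0]],"turn":[0,0,0,0,0]}'; python3 -c "
from h import *
go([0,0,0])
c=cam('scene'); save(c,'pics/over2.png',(160,360,320,520),3)
c=cam('top'); save(c,'pics/over2t.png',(200,360,60,300),3)"
```

```text
clock: 25.63
tcp_pos: [0.5359, 0.2993, 0.1928]
orientation: [-0.002, 0.003, 1.0, 0.029]
wrist_force: [-0.8, 0.4, -3.4]
finger_gap: 0.0494
clock: 26.05
tcp_pos: [0.533, 0.2998, 0.1954]
orientation: [-0.002, 0.002, 1.0, 0.03]
wrist_force: [-0.1, 0.4, -2.0]
finger_gap: 0.0499
tcp [0.533  0.2998 0.1954] q6 0.358 tool z [-0.005  0.059 -0.998] tool x [-1.     0.003  0.005] tool y [0.004 0.998 0.059]
units total for [0, 0, 0] : [0. 0. 0.]
```

View pics/over2.png

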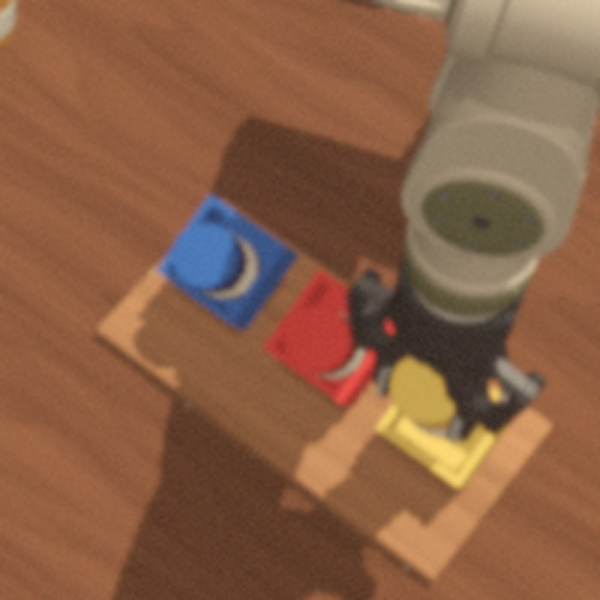

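View pics/over2t.png

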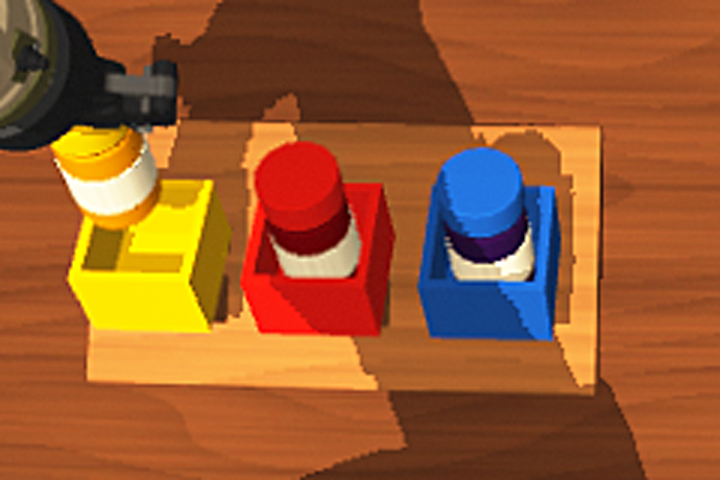

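```bash
python3 -m creep '{"hand":[40,40,40,40,40],"delta_pos":[[-0.01,0.001,0],[0.0094,-0.001,0.0162],[0.0094,-0.001,0.0162],[0.0094,-0.001,0.0162],[0,0,0]],"turn":[0,0,0,0,0]}';python3 -m creep '{"hand":[40,40,40,40,40],"delta_pos":[[0,0,0],[0,0,0],[0,0,0],[0,0,0],[0,0,0]],"turn":[0,0,0,0,0]}'; python3 -c "
from h import *
go([0,0,0])
c=cam('top'); save(c,'pics/ins4t.png',(200,360,60,300),3)"
```

```text
clock: 26.57
tcp_pos: [0.5164, 0.2997, 0.1534]
orientation: [-0.005, 0.002, 1.0, 0.029]
wrist_force: [-1.2, -1.1, -4.0]
finger_gap: 0.0495
clock: 26.98
tcp_pos: [0.5197, 0.3005, 0.1567]
orientation: [-0.002, 0.002, 1.0, 0.03]
wrist_force: [-0.3, 0.2, -2.0]
finger_gap: 0.0493
tcp [0.5197 0.3005 0.1567] q6 0.368 tool z [-0.004  0.06  -0.998] tool x [-1.     0.004  0.004] tool y [0.005 0.998 0.06 ]
units total for [0, 0, 0] : [0. 0. 0.]
```

View pics/ins4t.png

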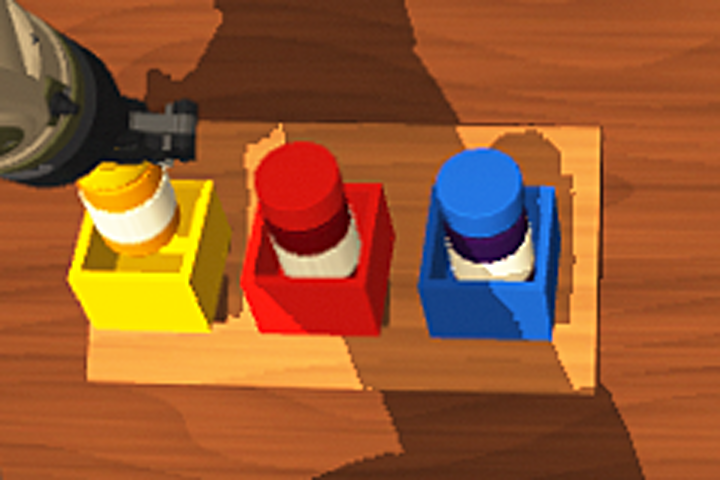

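```bash
python3 -m creep '{"hand":[40,40,40,40,40],"delta_pos":[[0.0094,-0.001,0.0162],[0.0094,-0.001,0.0162],[0.0094,-0.001,0.0162],[0,0,0],[0,0,0]],"turn":[0,0,0,0,0]}' 20; python3 -c "
from h import *
go([0,0,0])
c=cam('top'); save(c,'pics/ins5t.png',(200,360,60,300),3)"
```

```text
clock: 27.45
tcp_pos: [0.4955, 0.3002, 0.1168]
orientation: [-0.003, 0.002, 1.0, 0.029]
wrist_force: [-0.1, -0.2, -2.6]
finger_gap: 0.0491
tcp [0.4955 0.3002 0.1168] q6 0.382 tool z [-0.007  0.058 -0.998] tool x [-1.     0.004  0.007] tool y [0.004 0.998 0.058]
units total for [0, 0, 0] : [0. 0. 0.]
```

View pics/ins5t.png

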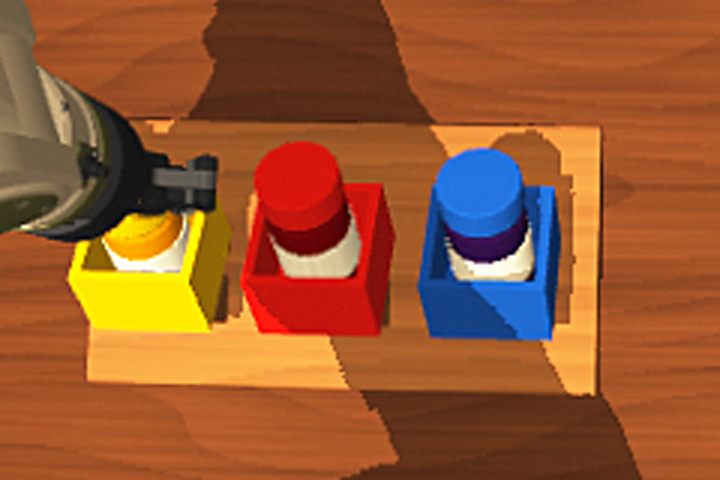

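The jar is well inside the yellow pocket with no side load. Releasing, then backing straight up.

```bash
python3 -m creep '{"hand":[52,56,62,70,70],"delta_pos":[[0,0,0],[0,0,0],[0,0,0],[0,0,0],[0,0,0]],"turn":[0,0,0,0,0]}' 20; python3 -m creep '{"hand":[75,75,75,75,75],"delta_pos":[[0,0,0],[0,0,0],[0,0,0],[0,0,-0.02],[0,0,-0.03]],"turn":[0,0,0,0,0]}';python3 -m creep '{"hand":[75,75,75,75,75],"delta_pos":[[0,0,-0.04],[0,0,-0.04],[0,0,-0.03],[0,0,0],[0,0,0]],"turn":[0,0,0,0,0]}'; python3 -m creep '{"hand":[75,75,75,75,75],"delta_pos":[[0.02,-0.03,0],[0.02,-0.04,0],[0.02,-0.04,0],[0.01,-0.04,0],[0,-0.04,0]],"turn":[0,0,0,0,0]}'; python3 -m creep '{"hand":[75,75,75,75,75],"delta_pos":[[0,-0.04,0],[0,-0.04,0],[0,-0.04,0],[0,-0.03,0],[0,0,0]],"turn":[0,0,0,0,0]}'; python3 - <<'E'
from h import *
go([0,0,0])
for n in("top","scene"):
    c=cam(n); C=cloud(c); hsv=cv2.cvtColor(c["pixels"],cv2.COLOR_RGB2HSV)
    for nm,y0,lo,hi in (("red",.1995,(0,120,70),(8,255,255)),("yel",.3045,(20,120,70),(35,255,255)),("blue",.0945,(100,100,60),(130,255,255))):
        # lid: points above z=.118 (pocket rim .112)
        m=(C[...,2]>.118)&(C[...,2]<.18)&(abs(C[...,1]-y0)<.045)&(C[...,0]>.44)&(C[...,0]<.56)
        m&=cv2.inRange(hsv,lo,hi).astype(bool)
        p=C[m]; print(n,nm,len(p),"mean",p.mean(0).round(4) if len(p) else "", "ztop",np.percentile(p[:,2],98).round(4) if len(p) else "")
c=cam('top'); save(c,'pics/fin.png')
save(c,'pics/fint.png',(200,360,60,300),3)
E
sed -i 's/\[z\]//' h.py; python3 m.py | head -9
```

```text
clock: 27.92
tcp_pos: [0.4966, 0.3005, 0.1177]
orientation: [-0.002, 0.002, 1.0, 0.03]
wrist_force: [-0.1, 0.9, -0.6]
finger_gap: 0.0702
clock: 28.33
tcp_pos: [0.4943, 0.2972, 0.1548]
orientation: [-0.005, 0.002, 1.0, 0.028]
wrist_force: [0.4, 0.5, -0.8]
finger_gap: 0.075
clock: 28.75
tcp_pos: [0.4978, 0.2931, 0.2466]
orientation: [-0.001, 0.002, 1.0, 0.03]
wrist_force: [0.4, 0.2, -0.5]
finger_gap: 0.0749
clock: 29.17
tcp_pos: [0.4368, 0.1403, 0.2344]
orientation: [-0.005, 0.001, 1.0, 0.029]
wrist_force: [0.7, -0.3, -0.4]
finger_gap: 0.0748
clock: 29.58
tcp_pos: [0.4386, 0.0183, 0.2272]
orientation: [-0.004, 0.005, 1.0, 0.029]
wrist_force: [0.5, -0.3, 0.2]
finger_gap: 0.0752
tcp [0.4386 0.0183 0.2272] q6 -0.171 tool z [-0.008  0.058 -0.998] tool x [-1.     0.009  0.009] tool y [0.009 0.998 0.058]
units total for [0, 0, 0] : [0. 0. 0.]
top red 630 mean [0.5016 0.2008 0.1346] ztop 0.1455
top yel 702 mean [0.5014 0.3007 0.1334] ztop 0.1449
top blue 0 mean  ztop 
scene red 422 mean [0.5068 0.2033 0.1335] ztop 0.1453
scene yel 430 mean [0.5082 0.3059 0.1336] ztop 0.145
scene blue 391 mean
[... 450 characters left out ...]
r [ 0.3712 -0.4119] size [0.066 0.066] mean [ 0.3714 -0.4116  0.1334]
jug ztop 0.004 bbox ctr [ 0.7491 -0.1242] size [0.117 0.12 ] mean [ 0.7494 -0.1208  0.0023]
tamp ztop 0.089 bbox ctr [ 0.621  -0.2713] size [0.033 0.033] mean [ 0.6201 -0.271   0.087 ]
syr ztop 0.201 bbox ctr [ 0.6826 -0.405 ] size [0.029 0.03 ] mean [ 0.6818 -0.4043  0.2003]Traceback (most recent call last):
  File "m.py", line 16, in <module>
    print(nm,len(p),p.min(0).round(4),p.max(0).round(4),"ymid",((p[:,1].min()+p[:,1].max())/2).round(4))
                    ~~~~~^^^
    return umr_minimum(a, axis, None, out, keepdims, initial, where)
ValueError: zero-size array to reduction operation minimum which has no identity
```

View pics/fin.png

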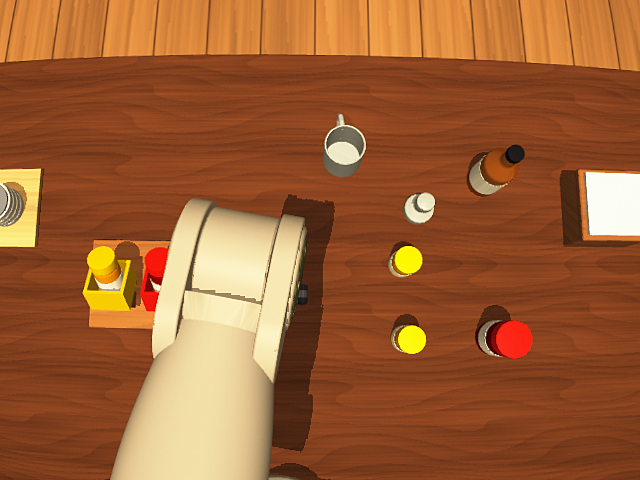

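View pics/fint.png

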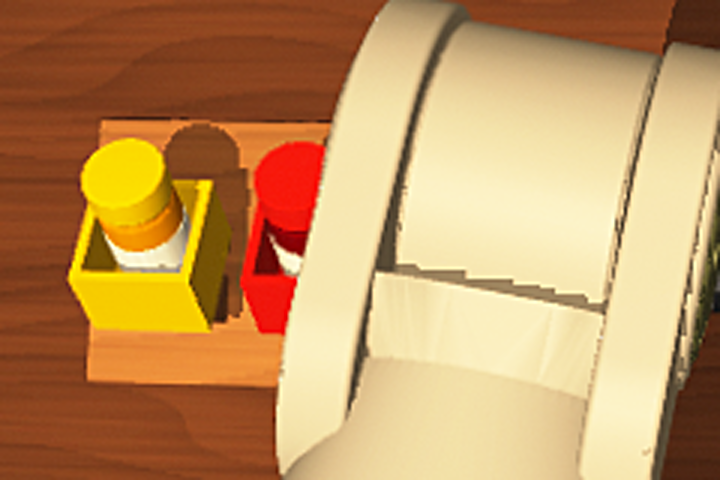

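The red and yellow lid tops (0.145 m) match the fixed blue jar (0.146 m). The lid centres agree with the blue jar to 5 mm, and the other objects have not moved. Handing in.

```bash
python3 -c "
from workcell import env
print(env.hand_in())"
```

```text
the job is handed in; nothing more can be done
None
```

I put the small red-lidded jar in the red pocket and the leftmost yellow-lidded jar in the yellow pocket, then handed the job in at about 30 s of the 64 s allowed. No verdict is reported.

**How it was done:** I pushed each jar's bottom against the near wall of its pocket so it pivoted between the pads to about 30°. I then lowered it along the pocket's axis and let go an estimated 1 cm above the floor.

**Final checks:**
- **Seating:** The red and yellow lid tops are at 0.145 m, against 0.146 m for the fixed blue jar, and the lid centres are within about 5 mm of where the blue jar sits in its own pocket. That matches fully seated jars at the pocket's lean, but I did not measure the undersides directly.
- **Bystanders:** The tamper and syrup bottle measured within 1 mm of their start. The jug looked unmoved in the final picture, though the depth reading at its spot only hit its inside floor. The look-alike jars also stayed put.
- **Robot:** It was clear of everything, with no force on the wrist.

**Failed or disagreed:**
- Joint 6 hit its stop on the way to the red pocket, so I had to turn the gripper half round. That left the tool tilted 3.4° sideways for the rest of the job, within the pockets' clearance.
- The camera fit gave 26° for the yellow jar's lean after tilting, but with a 7 mm residual, so I relied on its contact with the wall instead.
- The same camera fit of the red jar after release failed for lack of visible points, so I used the comparison with the blue jar.

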